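# Set up the bench camera shot

## Task

Get the bench camera ready to photograph the walnut offcut. First slide the offcut along its track, without lifting it out, until it rests against the blue stop in front of the lens; then turn the slim silver aperture ring by its orange lever until the lever lines up with the white index line on the black front ring, and leave it there. Do not touch the camera or the black rings on either side of the silver one, do not tip the offcut, and leave the other things on the table where they are.

Things in the scene. Friction and masses are not known exactly. Their poses are not given: they have to be found in the camera images.
- lens_axis (a point): Point on the lens axis in the middle of the slim aperture ring, 58 mm above the table; fixed to the camera rig, an aluminium plate screwed to the table (place and yaw vary). x runs along the lens axis from the lens front to the camera (roughly away from the robot), y to the left seen from the robot, z up. The three rings are 60 mm in diameter; only the lever stands out beyond them.
- aperture_ring (a joint): Turn of the slim silver ring (x = -5 to +5 mm of lens_axis), rad: 0 with the lever straight up, positive leaning to -y of lens_axis (right seen from the robot), negative to +y; stops at -1.1 and 1.1. Starts leaning right, 0.7 to 1.0. Pushing the lever's end takes about 2 N; the ring stays where it is left.
- lever_tip (a point): Centre of the rounded end of the orange lever, a round pin 8 mm in diameter that stands out radially from the silver ring, in its middle: this point is 56 mm from the lens axis, the very end 60 mm, so the pin stands 30 mm out beyond the rings. z points outward along the lever, x along the lens axis.
- front_ring (a joint): Angle of the white index line on the black front ring (x = -32 to -7 mm of lens_axis), rad, counted like aperture_ring: 0 at the top, positive to the right seen from the robot. The ring is stiff; its angle varies from -0.35 to 0.35. The lever lines up when both angles are equal.
- index_line (a point): Middle of the white index line, 5 mm wide and 25 mm long parallel to the lens axis, on the black front ring's outer surface (30 mm from the lens axis). z points radially outward, x along the lens axis.
- stop_face (a point): Point on the blue stop's face, at the height of the offcut's centre (55 mm above the table; the stop is 24 mm high above the track floor). Axes parallel to lens_axis, which is 115 mm further in x. The track's centre line runs along y through it; the stop closes the +y (left) end. Track floor 44 mm above the table; rails 6 mm high, 48 mm apart; open at the right end, 265 mm from the stop.
- offcut_center (a point): Centre of the loose dark walnut offcut with a sawn wedge end, 42 mm across the track (x), 110 mm along it (y), 22 mm high, about 0.06 kg; it lies in the track, to the right of the stop, and slides easily. Resting against the stop, its centre is 55 mm to -y of stop_face.
- wax_tin: Bystander: small round orange tin, 75 mm diameter, 56 mm high; origin at the centre of its underside.
- masking_roll: Bystander: roll of masking tape lying flat, 105 mm diameter, 25 mm high; origin at the centre of its underside.
- small_block: Bystander: small pine block standing upright, 40 x 45 x 75 mm; origin at the centre of its underside.
- camera: Grey camera housing with the black rear ring, fixed on the rig; origin at the same point as lens_axis. Black rear ring x = +7 to +30 mm, thinner barrel to +52, housing 60 mm wide and high centred on the axis to +122, connector stub to +134. Not to be touched.
- offcut: The same walnut offcut as offcut_center, origin at the centre of its underside.
Things that resemble listed ones, but are neither listed nor needed, are in the scene too. Of the things shaped like the offcut, the walnut one is meant.

How it is judged:
On the way, in this order (a step that is already met when the one before it is completed fails the run):
1. the walnut offcut rests against the blue stop (y of offcut_center in the frame of stop_face above -0.06 m and x of offcut_center in the frame of stop_face between -0.01 and 0.01 m and z of offcut_center in the frame of stop_face below 0.006 m and angle between offcut_center's own z axis and vertical below 0.08 rad), for 0.2 s.
2. the lever is lined up with the white index line (angle between the z axis of lever_tip and the z axis of index_line, either way round below 0.09 rad and velocity of joint aperture_ring between -0.05 and 0.05 rad/s), for 0.2 s.
At the end, for the whole second after the job is handed in: The offcut lies flat in the track within 5 mm of the blue stop, at rest, and the lever stands within 0.09 rad (about 5 mm at its tip) of the white index line, not moving (all of step 1 and all of step 2 and linear speed of offcut below 0.01 m/s); the robot touches nothing.
It fails at once if the robot touches the camera or the black rear ring (contact force between any of the fingers, the arm and camera above 0.5 N).
It fails at once if the robot touches or turns the black front ring (contact force between any of the fingers, the arm and front_ring above 0.5 N or distance of index_line from where it was at the start of the episode above 0.003 m).
It fails at once if the offcut is tipped or lifted out of the track (angle between offcut_center's own z axis and vertical above 0.35 rad or z of offcut_center in the frame of stop_face above 0.015 m).
It fails at once if a bystander is moved (distance of any of wax_tin, masking_roll, small_block from where it was at the start of the episode above 0.02 m).
It also fails if it takes over 51 s, if anything falls off the work surface, if the arm or the gripper's body presses on something with over 40 N, if the wrist force passes 120 N, or if a joint passes its speed limit or range.

## Robot

A 6-joint arm with a two-finger parallel gripper is mounted at the origin on a cart in front of the work surface, level with it; the furniture and walls round the work are solid. World frame = base frame: x ahead of the robot, y to its left, z up, the work surface at z = 0. Lengths are in m, angles in rad, forces in N, time in s.
With the tool pointing down it reaches from about 0.3 to 0.875 m from the base axis. Payload 6.4 kg.
Tool frame: the origin (TCP) lies midway between the tips of the shut fingers; the grasp point (between the pads) lies 19 mm behind it; z points along the fingers, y is the line along which they close (so a half turn about z gives the same grasp; the last joint's range is limited). The gripper opens to 85 mm and grips with 20 to 120 N. Pads are 22 mm wide; open, the fingers measure 114 mm over their backs; the gripper's body (76 mm by 85 mm) begins 54 mm behind the grasp point. The pads swing forward as they close: fully open they stand 13 mm farther back than shut.
Start: joints at [-1.326, 0.181, 1.607, -0, 1.354, -0.206], TCP at [0.251, -0.518, 0.231] pointing down, gripper open.
Joint ranges: [-2.99, 2.99], [-0.89, 2.07], [0.3, 2.58], [-1.14, 4.28], [0, 2.63], [-3.12, 3.12]. Speed limits (rad/s): [2.57, 2.57, 3.01, 3.14, 3.14, 3.14].

## Interface

Orientations are given as a unit quaternion [w, x, y, z].
In Python, from cell import * gives the robot as it stands. The module is installed in compiled form; this text tells all that it offers.
- The arm moves only by the tool step_arm, never from a script. Its argument "deltas" is a list of rows, each an object with "rotation": the turn, a rotation vector about the world's x, y, z in rad, a list of three; "slide": the shift along the world's x, y, z in m, a list of three; "grip": the closure in counts, from 0 (fully open) to 255 (shut). A call has 1 to 12 rows; each row shifts and turns the commanded pose from where the row before left it; what a row does not reach is not made up. A row lasts 1/10 s, in which the tool goes at most 50 mm and 8.59 degrees, less where a joint would pass 70% of its speed; a pose out of reach is approached as far as the arm can. A call is refused whole if a number of a shift passes 0.05 or a number of a turn 0.15, either way. A call with a gripper value outside its range is refused whole. The fingers move at their own pace and stop on an object; "grip_force" is the grip in N (left out, the last holds). Time passes only in rows, so rows that do not move let the fingers close. It gives the time, the measured TCP pose, the force, the opening and the grip force at its end, in the units of the state.
- read_state(): the state, without advancing time (a new reading comes with each control period).
- read_camera(name): name is "scene" or "top" or "wrist"; returns (picture, depth): 420x560x3 uint8, red, green, blue; 420x560 float32, m along the optical axis (not along the pixel's ray), 0 where there is no reading.
- get_calibration(name): a dict with "K" (3x3 intrinsics, pixels), "dist" ([k1, k2, p1, p2, k3] as OpenCV has them; the pictures are not rectified), "rvec" (rotation vector, rad) and "tvec" (3), from world to camera coordinates, as OpenCV has them; the wrist camera has in their place "T_tool_cam" (4x4, takes a point from camera to tool coordinates, whose origin is the TCP and whose axes are the flange's). Camera axes: x right, y down, z forward; pixel columns grow to the right and rows downward; lengths in m; the calibration is good to about 2 mm. A picture is of the moment at which its call begins: read the wrist's pose just before it. get_calibration takes no time and is no camera call.
- finish_job(): hands the job in; it is judged then, once.
The state is a dict: "time": time; "joint_pos": joint angles; "qd": joint speeds; "joint_efforts": joint torques, N m; "tcp_pos": TCP position; "tcp_rot": TCP orientation; "wrist_force": force on the tool from outside, world axes, zero at the start; "moment": the same for the moment, N m; "grip_width": finger opening in m; "grip_force": force on a finger pad.
Only numpy, scipy, OpenCV 4.12 (cv2) and the standard library are available. Lean on these libraries where they do the work, as an engineer would, in place of code of your own. Each camera call takes 0.05 s, during which the arm holds its last target. There are 200 camera calls.

## Working session

There is one attempt and no reset: what is moved stays moved. The work goes in short steps, Python scripts to look and compute and a tool call to move; the robot and the scene stay as the last step left them, time stands still between calls to the robot, and variables do not carry over. Pictures are saved under pics/ and viewed, at most 10 in all, crops included, and the job is handed in when it is done.

Besides the shell and the picture viewer there is one more tool, called after ">>>" as name([rows], argument=value, ...), one row to a line, values as JSON. step_arm: Moves the arm, as the interface text tells. Its arguments: {"type":"object","properties":{"deltas":{"type":"array","items":{"type":"object","properties":{"rotation":{"type":"array","items":{"type":"number"}},"slide":{"type":"array","items":{"type":"number"}},"grip":{"type":"number"}}}},"grip_force":{"type":"number"}},"required":["deltas"]}

```bash
mkdir -p pics
cat > h.py <<'E'
from cell import *
import numpy as np, cv2
from scipy.spatial.transform import Rotation as R
def grab(n):
    s=read_state(); p,d=read_camera(n); np.savez('%s.npz'%n,p=p,d=d,tp=s['tcp_pos'],tq=s['tcp_rot']); return p,d
def save(p,f,k=1):
    cv2.imwrite('pics/'+f,cv2.resize(p[:,:,::-1],None,fx=k,fy=k,interpolation=cv2.INTER_CUBIC))
def world(n,uv=None):
    """world points: for all pixels (HxWx3) from stored npz"""
    z=np.load('%s.npz'%n); d=z['d']; c=get_calibration(n); H,W=d.shape
    g=np.stack(np.meshgrid(np.arange(W),np.arange(H)),-1).reshape(-1,1,2).astype(np.float64)
    x=cv2.undistortPoints(g,np.array(c['K'],float),np.array(c['dist'],float)).reshape(H,W,2)
    P=np.dstack([x*d[...,None],d])
    if 'rvec' in c:
        M=cv2.Rodrigues(np.array(c['rvec'],float))[0]; return (P-np.array(c['tvec']).ravel())@M, z['p'], d
    T=np.array(c['T_tool_cam']); q=z['tq']; M=R.from_quat([q[1],q[2],q[3],q[0]]).as_matrix()
    return (P@T[:3,:3].T+T[:3,3])@M.T+z['tp'], z['p'], d
E
python3 - <<'E'
from h import *
for n in ('scene','top'):
    p,d=grab(n); save(p,n+'0.png',1.4)
print(read_state())
E
```

```text
{'time': 0.1, 'joint_pos': array([-1.32630309e+00,  1.81471504e-01,  1.60791154e+00,  2.29985935e-05,
        1.35380883e+00, -2.06277933e-01]), 'qd': array([ 6.24755660e-04, -7.96895390e-04, -5.97444485e-04, -1.62852783e-04,
       -5.21250719e-05, -2.88805334e-04]), 'joint_efforts': array([ 9.04454937e-04, -4.45875120e+01, -3.52235270e+01, -2.94288975e-04,
        4.14193841e-03,  3.90625388e-06]), 'tcp_pos': array([ 0.25041456, -0.51705236,  0.23046987]), 'tcp_rot': array([-7.99682224e-04,  9.74708252e-01,  2.23479716e-01, -4.05219748e-06]), 'wrist_force': array([-0.11869785,  0.39947083,  0.0240059 ]), 'moment': array([-0.01096219,  0.01310004, -0.03120319]), 'grip_force': 0.0, 'grip_width': 0.08552391174099135}
```

View pics/scene0.png

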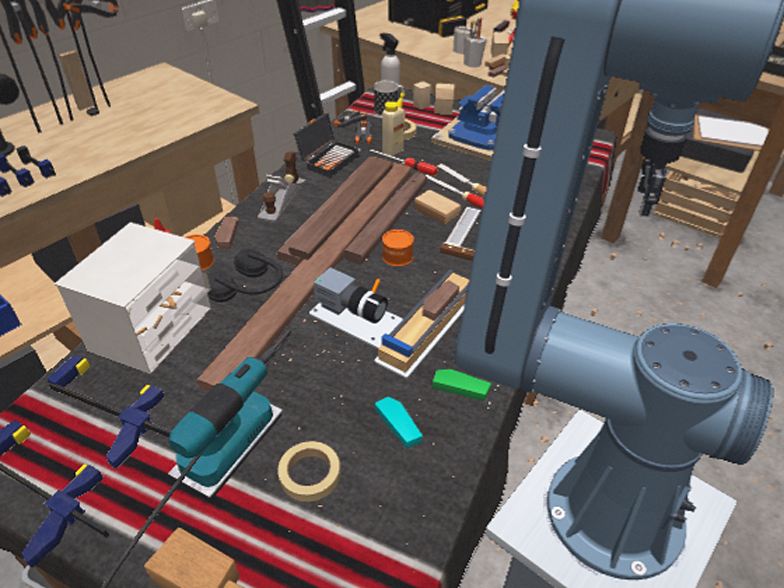

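View pics/top0.png

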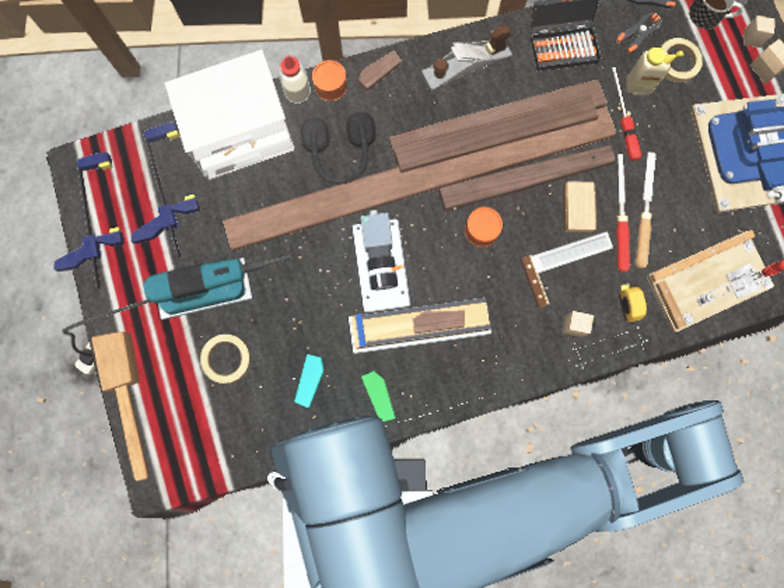

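The top view (784x588) shows the camera rig at (380,260), the orange lever at (398,267), the track at (350–490, 300–350) with the blue stop at (358,332), and the tin at (485,225). Four things look like the offcut: walnut in the track (440,320), cyan (310,380), green (378,395), and brown at the far back (380,70). The one in the track is meant, because it is walnut and lies in the track. I'll confirm that in an enlarged crop and measure it.

Run:
```python
from h import *
W,p,d=world('top')
c=p[145:260,240:365]; save(c,'crop1.png',5)
hsv=cv2.cvtColor(p,cv2.COLOR_RGB2HSV); h,s,v=[hsv[...,i].astype(int) for i in range(3)]
roi=np.zeros(d.shape,bool); roi[145:260,240:365]=1
def stat(n,m):
    q=W[m&roi&(d>0)]; print(n,len(q),q.mean(0).round(4) if len(q) else '',np.percentile(q,[5,95],axis=0).round(3).tolist() if len(q) else '')
    return q
blue=stat('blue',(h>100)&(h<120)&(s>150)&(W[...,2]>.05))
off=stat('walnut',(W[...,2]>.058)&(W[...,2]<.074)&(v<150)&(s>60)&(h<20)&(np.arange(420)[:,None]>210))
lev=stat('lever',(h<14)&(s>190)&(v>150)&(np.arange(560)[None]<310))
floor=stat('floor',(h>10)&(h<28)&(v>160)&(s>40)&(W[...,2]>.035)&(W[...,2]<.056)&(np.arange(420)[:,None]>205))
for n,q in(('off',off),('floor',floor)):
    q2=q[:,:2].astype(np.float32); (cx,cy),sz,a=cv2.minAreaRect(q2); print(n,cx,cy,sz,a)
S,p2,d2=world('scene')
save(p2[180:270,215:345],'crop2.png',6)
```

```text
blue 69 [ 0.4865 -0.0155  0.0678] [[0.459, -0.021, 0.062], [0.515, -0.009, 0.074]]
walnut 11 [ 0.4864 -0.1814  0.062 ] [[0.481, -0.22, 0.058], [0.491, -0.132, 0.068]]
lever 0  
floor 1034 [ 0.5023 -0.131   0.0441] [[0.472, -0.274, 0.038], [0.534, -0.005, 0.05]]
off 0.4858918786048889 -0.17651979625225067 (0.0008469736203551292, 0.09154188632965088) 6.484738349914551
floor 0.5009634494781494 -0.14125856757164001 (0.06579340249300003, 0.28828808665275574) 6.4522294998168945
```

View pics/crop1.png

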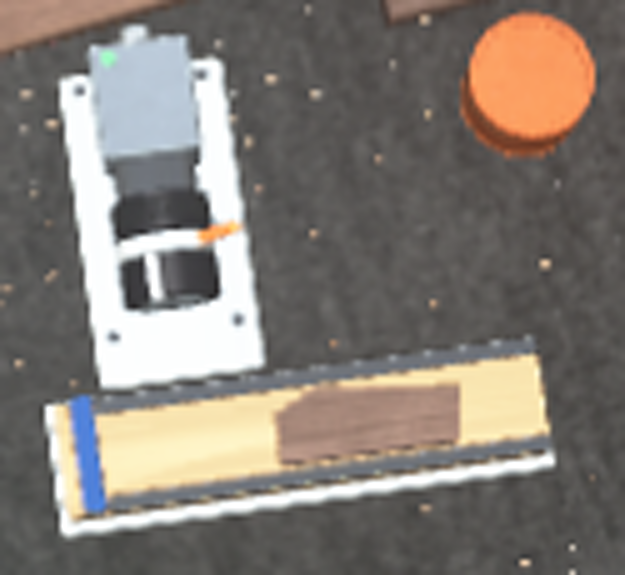

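View pics/crop2.png

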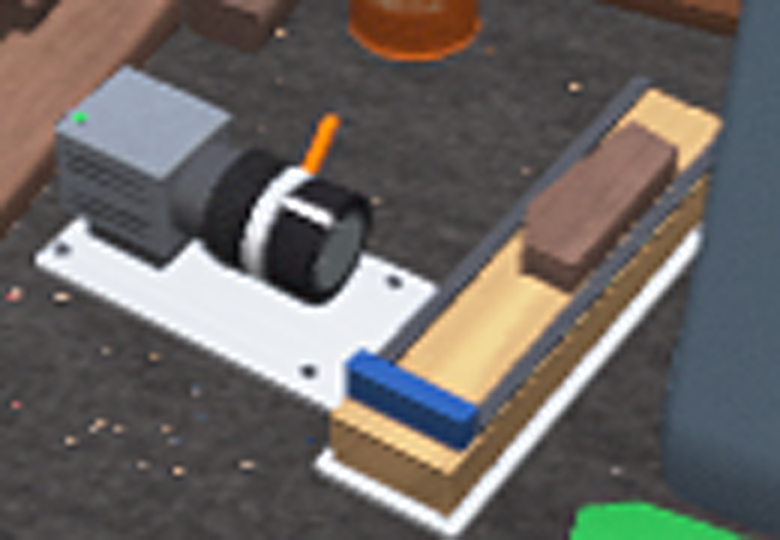

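The crops confirm it: the only walnut piece in the track has its wedge end toward the blue stop and its flat end to the right, at crop1 (458,415). The lever leans right, with its tip at crop1 (238,230). The index line runs from (147,250) to (157,300), slightly left of the top. Next I'll fit the rig frame to the picked pixels from both cameras.

```bash
cat > fit.py <<'E'
from h import *
from scipy.optimize import least_squares
t=lambda a:np.array(a,float)/5+[240,145]-.4
s=lambda a:np.array(a,float)/6+[215,180]-.4
# unknowns: x0,y0,yaw, front, lever, offy, hw(stop half width)
def pts(q):
    x0,y0,yaw,f,l,oy,hw=q
    rad=lambda x,r,a:[.115+x,-r*np.sin(a),.058+r*np.cos(a)]
    idx=[rad(-7,0,0)]
    A=[([hw,0,.068],'top',t([92,397])),([-hw,0,.068],'top',t([104,510])),
       ([.024,-.265,.050],'top',t([535,350])),([-.024,-.265,.050],'top',t([547,440])),
       (rad(-.007,.030,f),'top',t([146,248])),(rad(-.032,.030,f),'top',t([158,300])),
       (rad(0,.060,l),'top',t([241,228])),
       ([.021,oy-.055,.066],'top',t([459,384])),([-.021,oy-.055,.066],'top',t([458,444])),
       (rad(-.007,.030,f),'scene',s([284,198])),(rad(-.032,.030,f),'scene',s([331,219])),
       (rad(0,.060,l),'scene',s([332,115])),
       ([-.021,oy-.055,.066],'scene',s([675,148]))]
    c,si=np.cos(yaw),np.sin(yaw)
    return [(n,np.array([x0+c*a-si*b,y0+si*a+c*b,z]),uv) for (a,b,z),n,uv in A]
C={n:get_calibration(n) for n in('top','scene')}
def res(q):
    o=[]
    for n,P,uv in pts(q):
        c=C[n]; u=cv2.projectPoints(P.reshape(1,3),np.array(c['rvec'],float),np.array(c['tvec'],float),np.array(c['K'],float),np.array(c['dist'],float))[0].ravel(); o+=list(u-uv)
    return o
r=least_squares(res,[.486,-.02,0,-.1,.8,-.17,.03],loss='soft_l1')
print(r.x.round(4)); print(np.array(res(r.x)).reshape(-1,2).round(1).tolist())
x0,y0,yaw=r.x[:3]; c,si=np.cos(yaw),np.sin(yaw)
tw=lambda a,b:(x0+c*a-si*b,y0+si*a+c*b)
print('lens',tw(.115,0),'off end',tw(0,r.x[5]-.055),'off end goal',tw(0,-.11))
print('lever end xy',tw(.115,-.06*np.sin(r.x[4])),'z',.058+.06*np.cos(r.x[4]))
E
python3 fit.py
```

```text
[ 0.4935 -0.0378  0.0776  0.938   1.1884 -0.1371  0.0334]
[[5.9, -2.3], [5.6, -2.2], [7.0, 2.5], [6.5, 0.5], [0.9, 1.1], [-0.7, -0.9], [-7.6, 1.5], [-1.6, -1.7], [0.2, 0.5], [-0.7, 1.9], [-1.7, 1.9], [-4.1, 7.8], [1.6, -0.5]]
lens (np.float64(0.6081737557727543), np.float64(-0.02886360460238547)) off end (np.float64(0.5084252878698063), np.float64(-0.22935294442270537)) off end goal (np.float64(0.5020530386626898), np.float64(-0.1474527837042144))
lever end xy (np.float64(0.6124917772411607), np.float64(-0.0843615364556182)) z 0.08039049464867443
```

The residuals show the lens isn't at the stop's y; the picture puts it in line with the resting offcut. I'll free that offset and refit.

```bash
sed -i 's/oy,hw=q/oy,hw,ly=q/; s/\[.115+x,-r/[.115+x,ly-r/; s/-.17,.03\],loss/-.17,.03,-.055],loss/; s/tw(.115,0)/tw(.115,r.x[7])/; s/tw(.115,-.06/tw(.115,r.x[7]-.06/' fit.py; python3 fit.py
```

```text
[ 0.4872 -0.0199  0.1116 -0.2998  0.8441 -0.1549  0.0332 -0.0542]
[[-0.6, 0.0], [-0.1, -0.0], [0.4, 1.7], [0.4, -0.3], [0.6, 1.6], [-0.7, -0.3], [-0.3, 0.2], [-2.2, -2.4], [0.1, -0.3], [-0.0, -0.2], [-0.8, -0.4], [0.6, -0.2], [1.0, -0.8]]
lens (np.float64(0.6074992029491763), np.float64(-0.061018397930305335)) off end (np.float64(0.5105520093542886), np.float64(-0.22851759327306762)) off end goal (np.float64(0.4994262150551278), np.float64(-0.1292484900230887))
lever end xy (np.float64(0.6124939485974348), np.float64(-0.10558365845303234)) z 0.09786213830755534
```

The fit is consistent: residuals are mostly under 2 px, and the yaw agrees with the earlier rectangle fit. Moving over the right of the offcut with the gripper shut.

>>> step_arm([
  {"slide":[0.026,0.025,-0.003],"rotation":[0,0,-0.034],"grip":255},
  {"slide":[0.026,0.025,-0.003],"rotation":[0,0,-0.034],"grip":255},
  {"slide":[0.026,0.025,-0.003],"rotation":[0,0,-0.034],"grip":255},
  {"slide":[0.026,0.025,-0.003],"rotation":[0,0,-0.034],"grip":255},
  {"slide":[0.026,0.025,-0.003],"rotation":[0,0,-0.034],"grip":255},
  {"slide":[0.027,0.025,-0.003],"rotation":[0,0,-0.034],"grip":255},
  {"slide":[0.027,0.025,-0.003],"rotation":[0,0,-0.034],"grip":255},
  {"slide":[0.027,0.025,-0.003],"rotation":[0,0,-0.034],"grip":255},
  {"slide":[0.027,0.025,-0.003],"rotation":[0,0,-0.034],"grip":255},
  {"slide":[0.027,0.024,-0.003],"rotation":[0,0,-0.034],"grip":255},
  {"slide":[0,0,0],"grip":255},
  {"slide":[0,0,0],"grip":255},
])

```text
invalid input
```

Run:
```python
from h import *
p,d=grab('wrist'); save(p,'w1.png',1.4)
s=read_state(); print(s['tcp_pos'],s['tcp_rot'],s['wrist_force'],s['joint_pos']); print(get_calibration('wrist')['T_tool_cam'])
```

```text
[ 0.25043046 -0.5171297   0.23057133] [-6.95187228e-04  9.74704408e-01  2.23496832e-01 -1.92266380e-05] [-0.76461276 -0.73492905 -0.52431053] [-1.32628948e+00  1.81413397e-01  1.60776919e+00 -1.21684621e-05
  1.35380092e+00 -2.06291811e-01]
[[ 3.29436152e-04 -9.45177916e-01 -3.26555658e-01  8.46994067e-02]
 [ 9.99998924e-01  7.78293361e-04 -1.24386116e-03  5.47758036e-05]
 [ 1.42982620e-03 -3.26554897e-01  9.45177155e-01 -1.42481876e-01]
 [ 0.00000000e+00  0.00000000e+00  0.00000000e+00  1.00000000e+00]]
```

View pics/w1.png

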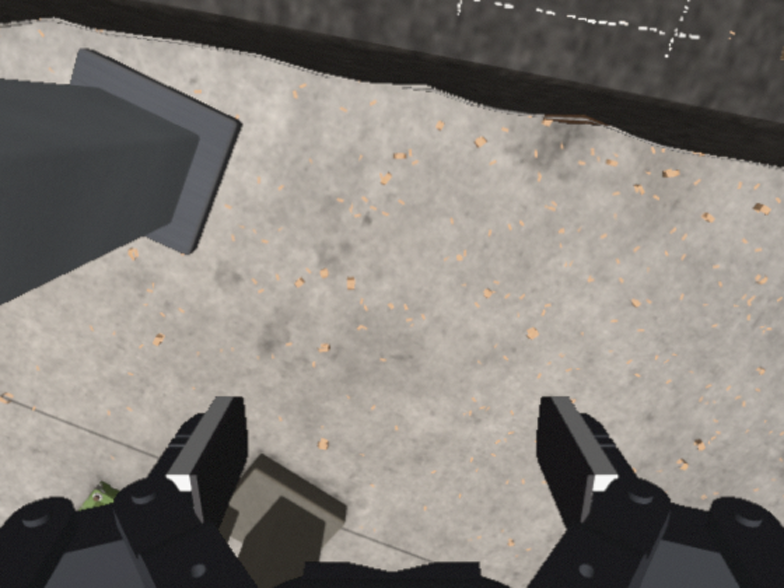

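The call was refused, so the arm hasn't moved. The picture shows only the floor and bench edge, with the open fingers at (220,430) and (570,430). The last rows left out rotation, so I'll give every field.

>>> step_arm([
  {"slide":[0.026,0.025,-0.003],"rotation":[0,0,-0.034],"grip":255},
  {"slide":[0.026,0.025,-0.003],"rotation":[0,0,-0.034],"grip":255},
  {"slide":[0.026,0.025,-0.003],"rotation":[0,0,-0.034],"grip":255},
  {"slide":[0.026,0.025,-0.003],"rotation":[0,0,-0.034],"grip":255},
  {"slide":[0.026,0.025,-0.003],"rotation":[0,0,-0.034],"grip":255},
  {"slide":[0.027,0.025,-0.003],"rotation":[0,0,-0.034],"grip":255},
  {"slide":[0.027,0.025,-0.003],"rotation":[0,0,-0.034],"grip":255},
  {"slide":[0.027,0.025,-0.003],"rotation":[0,0,-0.034],"grip":255},
  {"slide":[0.027,0.025,-0.003],"rotation":[0,0,-0.034],"grip":255},
  {"slide":[0.027,0.024,-0.003],"rotation":[0,0,-0.034],"grip":255},
  {"slide":[0,0,0],"rotation":[0,0,0],"grip":255},
  {"slide":[0,0,0],"rotation":[0,0,0],"grip":255},
], grip_force=30)

```text
time: 1.35
tcp_pos: [0.5156, -0.2679, 0.2008]
tcp_rot: [-0.0, 0.998, 0.057, -0.001]
wrist_force: [-0.1, -0.7, -0.9]
grip_width: -0.0002
grip_force: 0.0
```

Run:
```python
from h import *
p,d=grab('wrist'); save(p,'w2.png',1.4)
s=read_state(); print(s['time'],s['tcp_pos'],s['tcp_rot'],s['wrist_force'],s['joint_pos'])
```

```text
1.4 [ 0.51516515 -0.26860099  0.20095114] [-7.89711185e-05  9.98438268e-01  5.58644228e-02 -4.28991892e-04] [0.39915329 0.28379912 0.18667648] [-6.84527597e-01  2.22587264e-01  1.62096456e+00 -4.79847685e-04
  1.29878076e+00  7.74610771e-01]
```

View pics/w2.png

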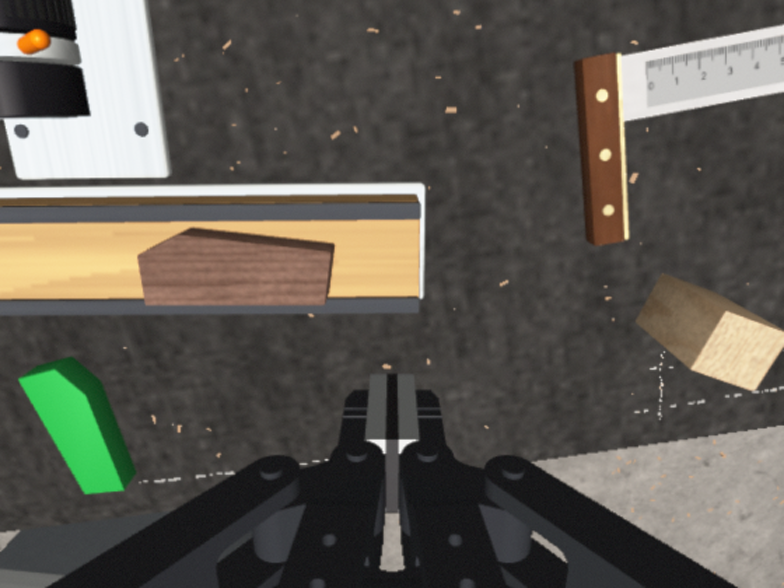

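The wrist view shows the walnut offcut at (140–333, 230–305) in the track, its flat right end at x≈332, slightly skewed. The track's open end is at x≈420, the lever tip at (38,40), and the pine block at (720,340). Checking against depth.

Run:
```python
from h import *
W,p,d=world('wrist')
x0,y0,a=.4872,-.0199,.1116
f=lambda u,v:W[int(v/1.4)-1:int(v/1.4)+2,int(u/1.4)-1:int(u/1.4)+2].reshape(-1,3).mean(0)
for n,u,v in(('end up',328,250),('end lo',322,298),('mid',240,270),('rail up end',412,211),('rail lo end',412,306),('floor up',405,226),('floor lo',405,294),('floor R',415,260),('block',745,345),('lever',36,38)):
    P=f(u,v); D=P[:2]-[x0,y0]; print(n,P.round(4),'rig',round(np.cos(a)*D[0]+np.sin(a)*D[1],4),round(-np.sin(a)*D[0]+np.cos(a)*D[1],4))
```

```text
end up [ 0.5252 -0.23    0.0623] rig 0.0144 -0.213
end lo [ 0.4977 -0.2292  0.0658] rig -0.0129 -0.2091
mid [ 0.5092 -0.1817  0.0661] rig 0.0039 -0.1632
rail up end [ 0.5505 -0.2749  0.0502] rig 0.0345 -0.2605
rail lo end [ 0.4925 -0.2823  0.0495] rig -0.024 -0.2614
floor up [ 0.5399 -0.2723  0.0439] rig 0.0243 -0.2567
floor lo [ 0.4976 -0.2775  0.0448] rig -0.0184 -0.2571
floor R [ 0.5201 -0.2807  0.0435] rig 0.0036 -0.2629
block [ 0.4995 -0.4755  0.0744] rig -0.0385 -0.4541
lever [ 0.6151 -0.101   0.1013] rig 0.1181 -0.0949
```

Rails, floor heights and offcut end agree with the fit; the track centre is about +3 mm in x. Descending behind the offcut.

>>> step_arm([
  {"slide":[0.003,0,-0.03],"rotation":[0,0,0],"grip":255},
  {"slide":[0,0,-0.03],"rotation":[0,0,0],"grip":255},
  {"slide":[0,0,-0.03],"rotation":[0,0,0],"grip":255},
  {"slide":[0,0,-0.03],"rotation":[0,0,0],"grip":255},
  {"slide":[0,0,-0.018],"rotation":[0,0,0],"grip":255},
  {"slide":[0,0,-0.01],"rotation":[0,0,0],"grip":255},
  {"slide":[0,0,0],"rotation":[0,0,0],"grip":255},
])

```text
time: 2.1
tcp_pos: [0.5171, -0.2689, 0.0521]
tcp_rot: [-0.001, 0.999, 0.055, -0.001]
wrist_force: [-0.4, -0.2, -0.1]
grip_width: 0.0003
grip_force: 0.0
```

>>> step_arm([
  {"slide":[-0.001,0.01,0],"rotation":[0,0,0],"grip":255},
  {"slide":[-0.001,0.01,0],"rotation":[0,0,0],"grip":255},
  {"slide":[-0.001,0.008,0],"rotation":[0,0,0],"grip":255},
  {"slide":[-0.001,0.008,0],"rotation":[0,0,0],"grip":255},
  {"slide":[-0.001,0.008,0],"rotation":[0,0,0],"grip":255},
  {"slide":[-0.001,0.008,0],"rotation":[0,0,0],"grip":255},
  {"slide":[-0.001,0.008,0],"rotation":[0,0,0],"grip":255},
  {"slide":[-0.001,0.008,0],"rotation":[0,0,0],"grip":255},
  {"slide":[-0.001,0.008,0],"rotation":[0,0,0],"grip":255},
  {"slide":[-0.001,0.008,0],"rotation":[0,0,0],"grip":255},
  {"slide":[-0.001,0.008,0],"rotation":[0,0,0],"grip":255},
  {"slide":[-0.001,0.008,0],"rotation":[0,0,0],"grip":255},
])

```text
time: 3.3
tcp_pos: [0.5073, -0.1688, 0.0541]
tcp_rot: [0.001, 0.998, 0.055, 0.001]
wrist_force: [0.7, -4.5, 5.2]
grip_width: -0.0001
grip_force: 3.0
```

>>> step_arm([
  {"slide":[-0.0005,0.005,0],"rotation":[0,0,0],"grip":255},
  {"slide":[-0.0005,0.005,0],"rotation":[0,0,0],"grip":255},
  {"slide":[-0.0005,0.004,0],"rotation":[0,0,0],"grip":255},
  {"slide":[0,0.003,0],"rotation":[0,0,0],"grip":255},
  {"slide":[-0.0005,0.002,0],"rotation":[0,0,0],"grip":255},
  {"slide":[0,0,0],"rotation":[0,0,0],"grip":255},
])

```text
time: 3.9
tcp_pos: [0.5052, -0.1497, 0.054]
tcp_rot: [0.001, 0.998, 0.055, 0.001]
wrist_force: [0.8, -3.7, 3.9]
grip_width: -0.0
grip_force: 2.4
```

>>> step_arm([
  {"slide":[0,0.002,0],"rotation":[0,0,0],"grip":255},
  {"slide":[0,0.002,0],"rotation":[0,0,0],"grip":255},
  {"slide":[0,0,0],"rotation":[0,0,0],"grip":255},
])

```text
time: 4.2
tcp_pos: [0.5051, -0.1457, 0.0539]
tcp_rot: [0.001, 0.998, 0.055, 0.001]
wrist_force: [1.4, -3.8, 4.2]
grip_width: 0.0004
grip_force: 2.5
```

Run:
```python
from h import *
p,d=grab('top'); q=grab('scene')[0]
k=lambda im,f:cv2.resize(im,None,fx=f,fy=f,interpolation=cv2.INTER_CUBIC)
a=k(p[145:260,240:340],4); b=k(q[195:270,265:340],6)[:460]
b=b[:,:380]; h=max(len(a),len(b)); pad=lambda i:np.pad(i,((0,h-len(i)),(0,0),(0,0)))
save(np.hstack([pad(a),pad(b)]),'m3.png')
```

```text
(no output)
```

View pics/m3.png

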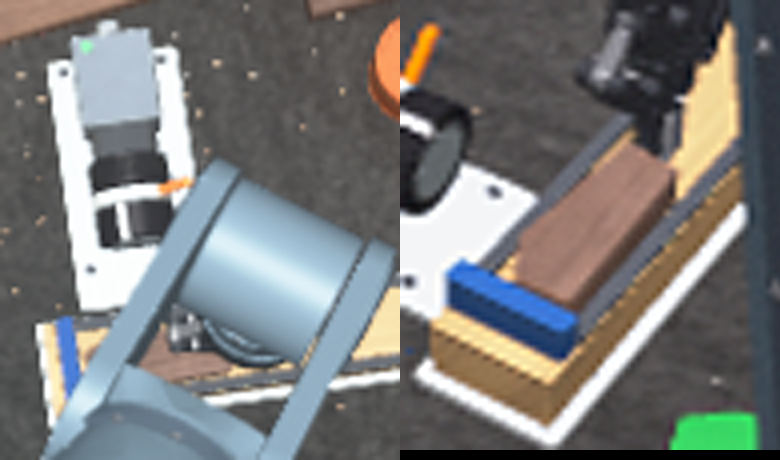

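The scene view (right half) shows the offcut nearly at the blue stop, its near corner at (570,305) with the stop's edge at (578,315). The force hasn't risen yet, so I'll push on gently until it does.

>>> step_arm([
  {"slide":[0,0.002,0],"rotation":[0,0,0],"grip":255},
  {"slide":[0,0.002,0],"rotation":[0,0,0],"grip":255},
  {"slide":[0,0,0],"rotation":[0,0,0],"grip":255},
])

```text
time: 4.6
tcp_pos: [0.505, -0.1418, 0.0538]
tcp_rot: [0.001, 0.998, 0.055, 0.0]
wrist_force: [-0.0, -4.8, 5.1]
grip_width: 0.0
grip_force: 3.0
```

>>> step_arm([
  {"slide":[0,0.002,0],"rotation":[0,0,0],"grip":255},
  {"slide":[0,0.002,0],"rotation":[0,0,0],"grip":255},
  {"slide":[0,0,0],"rotation":[0,0,0],"grip":255},
])

```text
time: 4.9
tcp_pos: [0.5065, -0.1409, 0.0546]
tcp_rot: [0.003, 0.998, 0.055, 0.002]
wrist_force: [2.5, -14.0, 2.3]
grip_width: -0.0003
grip_force: 7.5
```

The force rose to 14 N, so the offcut is on the stop. Holding briefly, then backing off, rising, and moving to look down at the lens from above.

>>> step_arm([
  {"slide":[0,0,0],"rotation":[0,0,0],"grip":255},
  {"slide":[0,0,0],"rotation":[0,0,0],"grip":255},
  {"slide":[0,-0.004,0],"rotation":[0,0,0],"grip":255},
  {"slide":[0.001,-0.01,0],"rotation":[0,0,0],"grip":255},
  {"slide":[0.001,-0.01,0.01],"rotation":[0,0,0],"grip":255},
  {"slide":[0,0,0.03],"rotation":[0,0,0],"grip":255},
  {"slide":[0,0,0.03],"rotation":[0,0,0],"grip":255},
  {"slide":[0,0,0.03],"rotation":[0,0,0],"grip":255},
  {"slide":[0.02,0.035,0],"rotation":[0,0,0],"grip":255},
  {"slide":[0.02,0.035,0],"rotation":[0,0,0],"grip":255},
  {"slide":[0.02,0.032,0],"rotation":[0,0,0],"grip":255},
  {"slide":[0,0,0],"rotation":[0,0,0],"grip":255},
])

```text
time: 6.1
tcp_pos: [0.5677, -0.0561, 0.1536]
tcp_rot: [-0.001, 0.998, 0.057, 0.0]
wrist_force: [-0.2, -0.6, -0.8]
grip_width: -0.0001
grip_force: 0.0
```

>>> step_arm([
  {"slide":[0,0,0],"rotation":[0,0,0],"grip":255},
  {"slide":[0,0,0],"rotation":[0,0,0],"grip":255},
])

```text
time: 6.3
tcp_pos: [0.5659, -0.0602, 0.1531]
tcp_rot: [-0.0, 0.998, 0.055, -0.001]
wrist_force: [0.5, -0.3, -0.5]
grip_width: 0.0001
grip_force: 0.0
```

Run:
```python
from h import *
p,d=grab('wrist'); save(p,'w4.png',1.4)
s=read_state(); print(s['time'],s['tcp_pos'],s['tcp_rot'],s['wrist_force'])
```

```text
6.35 [ 0.56586551 -0.06050272  0.15312125] [-7.38842655e-05  9.98497150e-01  5.48015394e-02 -4.77483505e-04] [-0.26121195 -0.40813226 -0.38109168]
```

View pics/w4.png

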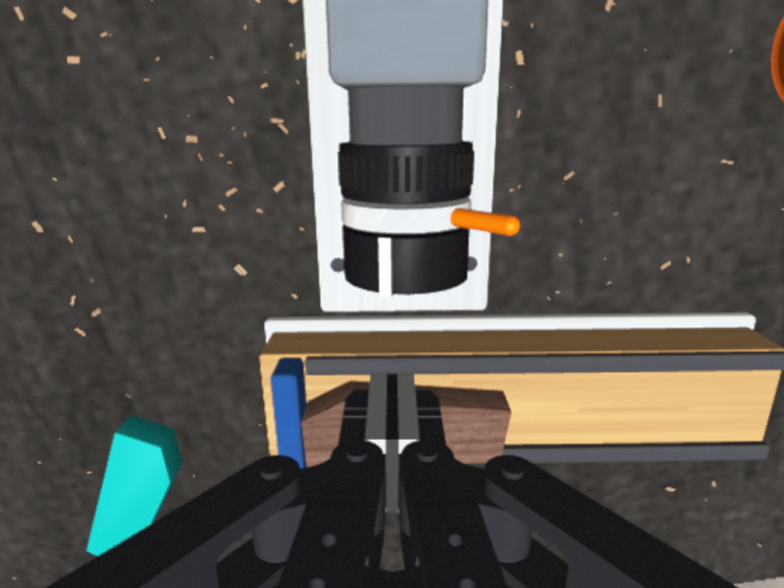

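The offcut's wedge tip at (303,410) touches the blue stop. The white index line is at (385,265), just left of the lens centre (~406), the silver ring at (400,215), and the lever tip at (515,226). Next I'll fit the lens axis from the depth of the rings.

```bash
cat > meas.py <<'E'
from h import *
from scipy.optimize import least_squares
def run():
    W,p,d=world('wrist'); a=.1116; x0,y0=.490,-.0199
    hsv=cv2.cvtColor(p,cv2.COLOR_RGB2HSV); h,s,v=[hsv[...,i].astype(int) for i in range(3)]
    D=W[...,:2]-[x0,y0]; X=np.cos(a)*D[...,0]+np.sin(a)*D[...,1]-.115; Y=-np.sin(a)*D[...,0]+np.cos(a)*D[...,1]; Z=W[...,2]
    near=(d>0)&(abs(Y+.054)<.07)&(Z>.06)&(Z<.125)
    org=near&(h<16)&(s>170)&(v>150)&(abs(X)<.03)
    white=near&(s<60)&(v>180)&(Z>.075)
    blk=near&(v<70)&(Z>.066)&(X>-.035)&(X<-.008)
    f=least_squares(lambda q:np.hypot(Y[blk]-q[0],Z[blk]-q[1])-.03,[-.054,.058],loss='soft_l1',f_scale=.001).x
    idx=white&(X<-.011)&(X>-.03); ring=white&(X>-.009)&(X<.009)
    print('axis y,z',f.round(4),'n',blk.sum(),org.sum(),idx.sum(),ring.sum(),'ring x',X[ring].mean().round(4))
    cy,cz=f[0],.058
    ang=lambda m:np.arctan2(-(Y[m]-cy),Z[m]-cz)
    print('index ang',ang(idx).mean().round(3), 'by sin', np.arcsin(-(Y[idx]-cy).mean()/.03).round(3))
    o=org; r=np.hypot(Y[o]-cy,Z[o]-cz); print('lever r',np.percentile(r,[2,98]).round(4),'ang',[ang(o)[(r>q)&(r<q+.008)].mean().round(3) for q in(.03,.038,.046,.052)],'x',X[o].mean().round(4))
    i=r>.05; print('lever end rig',X[o][i].mean().round(4),Y[o][i].mean().round(4),Z[o][i].mean().round(4))
    w=lambda x,y:(x0+np.cos(a)*(x+.115)-np.sin(a)*y,y0+np.sin(a)*(x+.115)+np.cos(a)*y)
    xr=X[ring].mean(); print('ring centre world',np.round(w(xr,cy),4))
E
python3 -c "import meas;meas.run()"
```

```text
axis y,z [-0.0546  0.0575] n 2525 365 248 1237 ring x 0.0002
index ang -0.312 by sin -0.32
lever r [0.0308 0.0593] ang [np.float64(0.702), np.float64(0.72), np.float64(0.733), np.float64(0.751)] x 0.0013
lever end rig 0.0014 -0.0918 0.098
ring centre world [ 0.6105 -0.0613]
```

The numbers are consistent: lens axis z is 57.5 mm against 58, and the lever radius reaches 59 mm. The index sits at about -0.316 rad and the lever at about 0.78. I'll move the shut fingers to the right of the lever at ring x and lower them.

>>> step_arm([
  {"slide":[0.013,-0.02,0],"rotation":[0,0,0],"grip":255},
  {"slide":[0.013,-0.02,0],"rotation":[0,0,0],"grip":255},
  {"slide":[0.013,-0.02,0],"rotation":[0,0,0],"grip":255},
  {"slide":[0.014,-0.018,0],"rotation":[0,0,0],"grip":255},
  {"slide":[0,0,0],"rotation":[0,0,0],"grip":255},
  {"slide":[0,0,-0.02],"rotation":[0,0,0],"grip":255},
  {"slide":[0,0,-0.02],"rotation":[0,0,0],"grip":255},
  {"slide":[0,0,-0.018],"rotation":[0,0,0],"grip":255},
  {"slide":[0,0,-0.01],"rotation":[0,0,0],"grip":255},
  {"slide":[0,0,0],"rotation":[0,0,0],"grip":255},
  {"slide":[0,0,0],"rotation":[0,0,0],"grip":255},
])

```text
time: 7.45
tcp_pos: [0.6195, -0.1378, 0.0858]
tcp_rot: [0.0, 0.998, 0.055, 0.0]
wrist_force: [-0.5, -0.5, 0.6]
grip_width: -0.0
grip_force: 0.0
```

>>> step_arm([
  {"slide":[-0.0006,0.005,0],"rotation":[0,0,0],"grip":255},
  {"slide":[-0.0006,0.005,0],"rotation":[0,0,0],"grip":255},
  {"slide":[-0.0006,0.005,0],"rotation":[0,0,0],"grip":255},
  {"slide":[-0.0006,0.005,0],"rotation":[0,0,0],"grip":255},
  {"slide":[-0.0005,0.004,0.004],"rotation":[0,0,0],"grip":255},
  {"slide":[-0.0005,0.004,0.004],"rotation":[0,0,0],"grip":255},
  {"slide":[-0.0005,0.004,0.004],"rotation":[0,0,0],"grip":255},
  {"slide":[-0.0005,0.004,0.003],"rotation":[0,0,0],"grip":255},
  {"slide":[0,0,0],"rotation":[0,0,0],"grip":255},
])

```text
time: 8.35
tcp_pos: [0.6153, -0.1008, 0.1009]
tcp_rot: [-0.0, 0.998, 0.056, 0.0]
wrist_force: [-0.1, -1.1, 0.1]
grip_width: 0.0003
grip_force: 0.1
```

>>> step_arm([
  {"slide":[-0.0005,0.0045,0],"rotation":[0,0,0],"grip":255},
  {"slide":[-0.0005,0.0045,0],"rotation":[0,0,0],"grip":255},
  {"slide":[-0.0005,0.0045,0],"rotation":[0,0,0],"grip":255},
  {"slide":[-0.0005,0.0045,0],"rotation":[0,0,0],"grip":255},
  {"slide":[-0.0005,0.0045,0],"rotation":[0,0,0],"grip":255},
  {"slide":[-0.0005,0.0045,0],"rotation":[0,0,0],"grip":255},
  {"slide":[-0.0005,0.0035,0],"rotation":[0,0,0],"grip":255},
  {"slide":[0,0,0],"rotation":[0,0,0],"grip":255},
])

```text
time: 9.15
tcp_pos: [0.6112, -0.0701, 0.0998]
tcp_rot: [-0.0, 0.998, 0.056, -0.0]
wrist_force: [0.3, -1.3, 0.6]
grip_width: -0.0001
grip_force: 0.1
```

```bash
python3 - <<'E'
from h import *
p,d=grab('wrist'); q,_=grab('scene')
a=p[:, 80:480]; b=cv2.resize(q[185:255,225:315],None,fx=4.2,fy=6*1.0*.7,interpolation=cv2.INTER_CUBIC)
h=max(len(a),len(b)); pad=lambda i:np.pad(i,((0,h-len(i)),(0,0),(0,0)))
save(np.hstack([pad(a),pad(b)]),'m5.png'); print(read_state()['tcp_pos'],read_state()['wrist_force'])
E
python3 -c "import meas;meas.run()"
```

```text
[ 0.61121111 -0.07047964  0.09983933] [-0.47395257 -0.88082072 -0.19279753]
axis y,z [-0.0546  0.0573] n 799 111 14 1049 ring x 0.0013
index ang -0.374 by sin -0.384
lever r [0.03   0.0596] ang [np.float64(-0.585), np.float64(nan), np.float64(nan), np.float64(-0.161)] x 0.0011
lever end rig 0.0021 -0.0454 0.1151
ring centre world [ 0.6116 -0.0613]meas.py:17: RuntimeWarning: Mean of empty slice.
  o=org; r=np.hypot(Y[o]-cy,Z[o]-cz); print('lever r',np.percentile(r,[2,98]).round(4),'ang',[ang(o)[(r>q)&(r<q+.008)].mean().round(3) for q in(.03,.038,.046,.052)],'x',X[o].mean().round(4))
  ret = ret.dtype.type(ret / rcount)
```

View pics/m5.png

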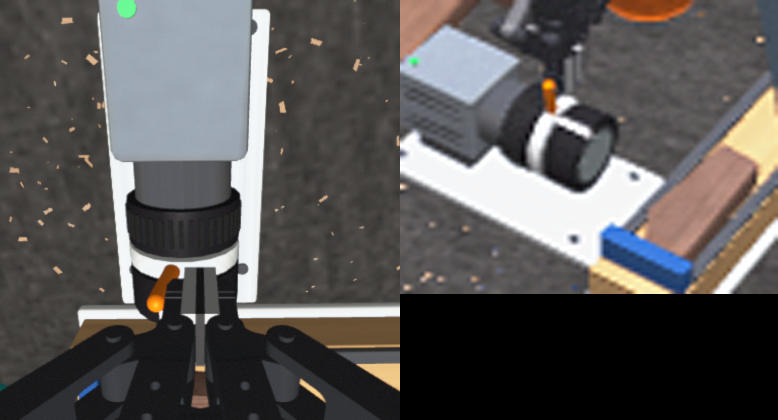

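The lever now leans left at about -0.16 rad (wrist tile, tip at (157,303)). The shut fingers press it from the right and stay clear of the black rings. It needs about 7 mm more, then I'll back off and measure.

>>> step_arm([
  {"slide":[-0.0003,0.003,0],"rotation":[0,0,0],"grip":255},
  {"slide":[-0.0003,0.003,0],"rotation":[0,0,0],"grip":255},
  {"slide":[0,0.001,0],"rotation":[0,0,0],"grip":255},
  {"slide":[0,0,0],"rotation":[0,0,0],"grip":255},
  {"slide":[0,0,0],"rotation":[0,0,0],"grip":255},
])

```text
time: 9.75
tcp_pos: [0.611, -0.0639, 0.1003]
tcp_rot: [-0.0, 0.998, 0.055, -0.0]
wrist_force: [-0.2, -0.3, -0.1]
grip_width: 0.0001
grip_force: 0.1
```

>>> step_arm([
  {"slide":[0.0005,-0.005,0],"rotation":[0,0,0],"grip":255},
  {"slide":[0.0005,-0.01,0],"rotation":[0,0,0],"grip":255},
  {"slide":[0,-0.01,0.02],"rotation":[0,0,0],"grip":255},
  {"slide":[0,0,0.035],"rotation":[0,0,0],"grip":255},
  {"slide":[-0.02,0.01,0],"rotation":[0,0,0],"grip":255},
  {"slide":[-0.025,0.01,0],"rotation":[0,0,0],"grip":255},
  {"slide":[0,0,0],"rotation":[0,0,0],"grip":255},
  {"slide":[0,0,0],"rotation":[0,0,0],"grip":255},
  {"slide":[0,0,0],"rotation":[0,0,0],"grip":255},
])

```text
time: 10.65
tcp_pos: [0.5679, -0.0698, 0.1556]
tcp_rot: [0.0, 0.998, 0.055, 0.001]
wrist_force: [-0.1, 0.9, -0.1]
grip_width: 0.0004
grip_force: 0.0
```

Run:
```python
from h import *
p,d=grab('wrist'); save(p[80:340,180:400],'w6.png',2.3); print(read_state()['tcp_pos'],read_state()['wrist_force'])
import meas; meas.run()
```

```text
[ 0.56789766 -0.06980053  0.15549771] [-0.67380042 -0.37454496  0.98086064]
axis y,z [-0.0546  0.0575] n 2416 212 252 1046 ring x 0.0005
index ang -0.31 by sin -0.317
lever r [0.0313 0.0592] ang [np.float64(-0.19), np.float64(-0.19), np.float64(-0.205), np.float64(-0.248)] x 0.0005
lever end rig 0.0007 -0.0409 0.1126
ring centre world [ 0.6108 -0.0613]
```

View pics/w6.png

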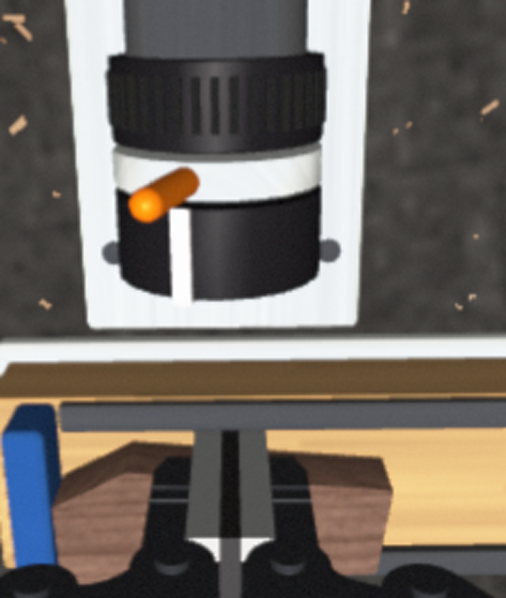

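The view shows the lever tip at (146,205) and the index line at (180,255); the lever leans left but stops a little short. The surface points bias the angle, so I'll fit a 4 mm radius pin to the lever's depth points instead.

```bash
cat > pin.py <<'E'
from h import *
from scipy.optimize import least_squares
def run(n='wrist'):
    W,p,d=world(n); a=.1116; hsv=cv2.cvtColor(p,cv2.COLOR_RGB2HSV); h,s,v=[hsv[...,i].astype(int) for i in range(3)]
    D=W[...,:2]-[.490,-.0199]; X=np.cos(a)*D[...,0]+np.sin(a)*D[...,1]-.115; Y=-np.sin(a)*D[...,0]+np.cos(a)*D[...,1]+.0546; Z=W[...,2]-.058
    m=(d>0)&(h<16)&(s>150)&(v>80)&(abs(X)<.02)&(abs(Y)<.065)&(Z<.07)&(np.hypot(Y,Z)>.032)
    P=np.stack([X[m],Y[m],Z[m]],1)
    def r(q):
        u=np.array([0,-np.sin(q[0]),np.cos(q[0])]); Q=P-[q[1],0,0]; t=np.clip(Q@u,.02,.056)
        return np.linalg.norm(Q-t[:,None]*u,axis=1)-.004
    f=min((least_squares(r,[g,0],loss='soft_l1',f_scale=.001) for g in(-.5,-.2,.3,.8)),key=lambda f:f.cost)
    print('lever',f.x.round(4),len(P),'rms',np.sqrt((f.fun**2).mean()).round(5))
E
python3 -c "import pin;pin.run()"
```

```text
lever [-0.2795  0.    ] 287 rms 0.00027
```

The pin fit gives -0.28 rad (rms 0.3 mm) against the index at -0.31, well inside 0.09. The offcut is against the stop and the arm is clear, so I'm handing in.

```bash
python3 -c "
from cell import *
print(finish_job())"
```

```text
the job is handed in; nothing more can be done
None
```

I handed the job in with the walnut offcut resting against the blue stop and the lever about 0.03 rad from the index line by my measurement (limit 0.09 rad); the hand-in returned no verdict.

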